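Hang the serving tongs over the rail, each pair in front of its own dish

TASK

Get the serving table ready: hang the large paddle tongs from the angled holder astride the low square rail of the white pipe stand, in front of the round platter, and have the small tongs hang astride the same rail in front of the rectangular tray. The small tongs already hang on the rail, perhaps in the wrong half: if so, move them over first. Leave both pairs hanging freely by their bends with one arm each side of the bar, never let either fall to the table, and do not disturb the other things on the table.

Things in the scene. Friction and masses are not known exactly. Their poses are not given: they have to be found in the camera images.
- large_tongs: Large rigid U-shaped steel tongs, starting in the holder. Origin: middle of the bend's inside (sits on the rail), z up through the black head, -z along the arms. Head z 0 to 45, 28 wide in y (flat faces: pinch here along y), 52 in x (36 above z = 18). Straps 4 x 22 at x = +-24 to z = -150, 44 clear between; small corner gussets leave 26 flat in the bend. Paddles 44 wide (y) on the last 50.
- small_tongs: Small rigid U-shaped steel tongs, 80 g (large ones 110 g): same bend, head and axes as the large, but arms only to z = -105, with narrow tips 16 wide in y and 30 long. They start hanging upright astride one half of the rail, own y along the rail.
- rail_stand: Fixed stand of white pipe (21 thick). Origin on the table under the rail's middle; y along the rail, x away from the robot. Tool rail: square 20 x 20 bar, axis x = 0, z = 185, y = -250 to 250; a 30 x 30 collar at y = -20 to 20 divides it in two halves. Guard pipe above it: axis x = 22, z = 305; come in tilted under it from the robot's side. Posts x = 22, y = +-250; feet x -30 to 90.
- rail_mid (a point): Middle of the tool rail's axis, 185 above the table; axes as rail_stand.
- platter: Round steel platter with sweets, 176 in diameter, 25 high, fixed, beyond one half of the rail (the +y or the -y half). Origin under its centre.
- tray: Rectangular steel tray with biscuits, 140 x 190 and 24 high, fixed, beyond the other half of the rail. Origin under its centre.
- holder: Fixed angled aluminium utensil holder, left or right on the table. Origin on the table under it. Its pockets lean 28 degrees from vertical, mouths towards its own -x. The large tongs stand bend up in the pocket at y = 0 (64 x 52, 95 deep) with the same lean and slide out straight along it. Pocket at y = 55: two fixed wooden handles, ending 45 above the mouths. Base 140 x 110, top at 155.
- glove_box: Cardboard box 110 x 150, 75 high, fixed, on the other side from the holder. Origin under its centre.
- sauce_bottle: Bystander: clear bottle, 56 in diameter, 150 high, origin under its centre.
- cup_stack: Bystander: stack of upturned white cups, 84 in diameter, about 97 high, origin under its centre.
- toothpick_jar: Bystander: small jar of toothpicks, 40 in diameter, 62 high, beyond the rail between the dishes, origin under its centre.
- sweets_jar: Bystander: jar with red lid, 80 in diameter, 110 high, origin under its centre.
- dip_bowl: Bystander: white bowl, 110 in diameter, 50 high, origin under its centre.
Not all that is in view belongs to the job. Leave any blue or red look-alike of the small_tongs alone. What is shaped like the large_tongs but turquoise is not meant.

How it is judged:
At the end, for the whole second after the job is handed in: Both tongs hang astride the rail (bend under 100 mm/s; slight rocking allowed), bend within 20 mm of its axis in plan and 4 to 22 mm above it, tilt under 0.35 rad, own y within 0.4 rad of it; large in the platter's half, small in the other, 30 mm or more from the rail's middle (x of large_tongs in the frame of rail_mid between -0.02 and 0.02 m and z of large_tongs in the frame of rail_mid between 0.004 and 0.022 m and angle between each of large_tongs, small_tongs's own z axis and vertical below 0.35 rad and angle between the y axis of each of large_tongs, small_tongs and the y axis of rail_mid, either way round below 0.4 rad and linear speed of each of large_tongs, small_tongs below 0.1 m/s and x of small_tongs in the frame of rail_mid between -0.02 and 0.02 m and z of small_tongs in the frame of rail_mid between 0.004 and 0.022 m and ((y of platter in the frame of rail_mid above 0 m and y of large_tongs in the frame of rail_mid above 0.03 m and y of small_tongs in the frame of rail_mid below -0.03 m) or (y of platter in the frame of rail_mid below 0 m and y of large_tongs in the frame of rail_mid below -0.03 m and y of small_tongs in the frame of rail_mid above 0.03 m))); the robot touches nothing.
It fails at once if a bystander is knocked over or shifted by more than 30 mm (distance of any of sauce_bottle, cup_stack, toothpick_jar, sweets_jar, dip_bowl from where it was at the start of the episode above 0.03 m or angle between any of sauce_bottle, cup_stack, toothpick_jar, sweets_jar, dip_bowl's own z axis and vertical above 0.5 rad).
It fails at once if a pair of tongs falls to the table (its bend lower than 60 mm) (height (world z) of any of large_tongs, small_tongs below 0.06 m).
It also fails if it takes over 64 s, if anything falls off the work surface, if the arm or the gripper's body presses on something with over 40 N, if the wrist force passes 120 N, or if a joint passes its speed limit or range.

ROBOT

A 6-joint arm with a two-finger parallel gripper is mounted at the origin on the work surface. World frame = base frame: x ahead of the robot, y to its left, z up, the work surface at z = 0. Lengths are in m, angles in rad, forces in N, time in s.
With the tool pointing down it reaches from about 0.275 to 0.825 m from the base axis. Payload 5.2 kg.
Tool frame: the origin (TCP) lies at the centre of the arm's flange, where the gripper is bolted on; the fingertips stand 186 mm ahead of it and the grasp point (between the pads) lies 167 mm ahead of it; x points along the fingers, z is the direction in which the jaws open and shut, and the axes are right-handed (so a half turn about x gives the same grasp; the last joint's range is limited). The gripper opens to 93 mm and grips with 3 to 60 N. Pads are 15 mm wide; open, the fingers measure 128 mm over their backs; the gripper's body (75 mm by 188 mm) begins 65 mm behind the grasp point.
Start: joints at [1.105, 0.259, 1.535, -0, 1.348, -0.203], TCP at [0.143, 0.531, 0.405] pointing down, gripper open.
Joint ranges: [-3.14, 3.14], [-0.91, 2.08], [0.19, 2.58], [-1.22, 4.36], [0.22, 2.71], [-3.12, 3.12]. Speed limits (rad/s): [2.57, 2.57, 3.14, 3.14, 3.14, 3.14].

INTERFACE

Orientations are given as a 3x3 rotation matrix whose columns are the frame's x, y, z axes.
In Python, from plant import * gives the robot as it stands. The module is installed in compiled form; this text tells all that it offers. Calls block until the motion is done:
- movep(position, orientation): joint-space move of the TCP to a pose.
- move_l(position, feed=0.15, ori=None): straight line of the TCP; ori=None keeps the orientation; feed is the mean speed in m/s.
- move_j(angles): joint-space move.
- move_gripper(opening): finger opening in m; the grip force is fixed at half the most; returns when the fingers have stopped.
- wait(seconds).
- ik(position, orientation): joint angles nearest the present ones, or None.
- get_state(): the state.
- capture(name): name is "side" or "top" or "wrist"; returns a dict with "frame" (384x512x3 uint8, red, green, blue), "fx", "fy", "cx", "cy" (pixels), "R" (3x3) and "t" (3): a world point X has camera coordinates R X + t. Camera axes: x right, y down, z forward; pixel columns grow to the right and rows downward; lengths in m; the calibration is good to about 2 mm. A picture is of the moment at which its call begins. There is no depth.
A pose or a line that the arm cannot do raises MotionError and nothing moves.
- job_done(): hands the job in, once; it reports no verdict.
Trained networks look in the newest picture that a camera, given by its name, has taken for a name from the list of things; names that differ only in an ending like _2 or _b are one class to them, and where a whole thing is asked for, a point or a joint stands for the part that bears it (a point fixed in the world has none). Each returns a list of dicts, best first, with "confidence" (0 to 1); they miss things now and then, are a little off and sometimes report something else, mostly with a low value. They report only what shows in the picture. A call takes as long as a camera call. They do not tell look-alikes from the thing itself.
- find_in(camera, name): "xy" ([column, row] in pixels, amid what is visible of it).
The state is a dict: "clock": time; "joint_pos": joint angles; "joint_velocities": joint speeds; "tau": joint torques, N m; "tool_pos": TCP position; "eef_rot": TCP orientation; "contact_force": force on the tool from outside, world axes, zero at the start; "moment": the same for the moment, N m; "width": finger opening in m.
Only numpy, scipy, OpenCV 4.12 (cv2) and the standard library are available. Lean on these libraries where they do the work, as an engineer would, in place of code of your own. Each camera call takes 0.05 s, during which the arm holds its last target. There are 200 camera calls.

## Working session

There is one attempt and no reset: what is moved stays moved. The work goes in short steps, each a Python script; the robot and the scene stay as the last script left them, time stands still between calls to the robot, and variables do not carry over. Pictures are saved under pics/ and viewed, about 8 in all and at most 12, crops included, and the job is handed in when it is done.

```bash
mkdir -p pics; cat > h.py <<'E'
from plant import *
import numpy as np, cv2
def snap(cam,fn=None):
    c=capture(cam)
    if fn: cv2.imwrite('pics/'+fn,c["frame"][:,:,::-1])
    return c
def proj(c,X):
    p=np.array(c["R"])@np.array(X,float)+np.array(c["t"]); return np.array([c["fx"]*p[0]/p[2]+c["cx"],c["fy"]*p[1]/p[2]+c["cy"]])
def onz(c,uv,z):
    R=np.array(c["R"]);o=-R.T@np.array(c["t"]);d=R.T@np.array([(uv[0]-c["cx"])/c["fx"],(uv[1]-c["cy"])/c["fy"],1]);s=(z-o[2])/d[2];return o+s*d
E
python3 - <<'E'
from h import *
ims=[]
for cam in ["top","side"]:
    c=snap(cam); ims.append(c["frame"])
    cv2.imwrite(f'pics/{cam}0.png',cv2.resize(c["frame"][:,:,::-1],(800,600),interpolation=cv2.INTER_CUBIC))
    print(cam,np.round(-np.array(c["R"]).T@c["t"],3),np.round(np.array(c["R"])[2],2),c["fx"])
    for n in ["large_tongs","small_tongs","rail_stand","rail_mid","platter","tray","holder","glove_box","sauce_bottle","cup_stack","toothpick_jar","sweets_jar","dip_bowl"]:
        try: print(n,[(np.round(d["xy"]).tolist(),round(d["confidence"],2),np.round(onz(c,d["xy"],0.0),3)[:2].tolist()) for d in find_in(cam,n)[:3]])
        except Exception as e: print(n,e)
print(get_state()["clock"])
E
```

```text
top [ 0.269 -0.007  1.261] [ 0.18 -0.01 -0.98] 365.37859849203363
large_tongs [([139.0, 286.0], 0.87, [0.184, 0.36]), ([159.0, 220.0], 0.73, [0.408, 0.308])]
small_tongs [([222.0, 151.0], 0.73, [0.661, 0.099]), ([158.0, 158.0], 0.72, [0.63, 0.325]), ([200.0, 215.0], 0.45, [0.429, 0.168])]
rail_stand [([266.0, 153.0], 0.69, [0.658, -0.06]), ([159.0, 220.0], 0.35, [0.41, 0.309])]
rail_mid [([262.0, 152.0], 0.88, [0.66, -0.045]), ([230.0, 118.0], 0.49, [0.788, 0.074])]
platter [([233.0, 117.0], 0.76, [0.79, 0.063]), ([262.0, 150.0], 0.21, [0.666, -0.044])]
tray [([305.0, 130.0], 0.63, [0.746, -0.198])]
holder [([156.0, 212.0], 0.72, [0.438, 0.322])]
glove_box [([334.0, 210.0], 0.7, [0.454, -0.297])]
sauce_bottle [([250.0, 223.0], 0.52, [0.404, -0.005])]
cup_stack [([245.0, 194.0], 0.82, [0.507, 0.012])]
toothpick_jar []
sweets_jar [([102.0, 177.0], 0.83, [0.556, 0.519])]
dip_bowl [([394.0, 203.0], 0.85, [0.486, -0.509])]
side [-0.044 -0.567  0.981] [ 0.45  0.49 -0.74] 378.9799455691072
large_tongs [([174.0, 152.0], 0.6, [0.456, 0.443]), ([134.0, 207.0], 0.57, [0.2, 0.306])]
small_tongs [([222.0, 136.0], 0.92, [0.65, 0.386]), ([265.0, 142.0], 0.87, [0.748, 0.242]), ([211.0, 176.0], 0.64, [0.478, 0.245])]
rail_stand [([304.0, 167.0], 0.91, [0.751, 0.041])]
rail_mid [([302.0, 169.0], 0.65, [0.74, 0.042])]
platter [([305.0, 157.0], 0.79, [0.795, 0.076])]
tray [([356.0, 199.0], 0.97, [0.763, -0.184])]
holder [([183.0, 172.0], 0.85, [0.416, 0.328])]
glove_box [([318.0, 267.0], 0.76, [0.471, -0.266]), ([263.0, 138.0], 0.51, [0.756, 0.262])]
sauce_bottle [([238.0, 220.0], 0.72, [0.416, 0.028])]
cup_stack [([305.0, 157.0], 0.73, [0.794, 0.075])]
toothpick_jar [([298.0, 189.0], 0.67, [0.658, -0.016])]
sweets_jar [([186.0, 125.0], 0.91, [0.586, 0.546])]
dip_bowl [([390.0, 315.0], 0.86, [0.498, -0.492]), ([308.0, 171.0], 0.69, [0.747, 0.019])]
1.4
```

View pics/top0.png

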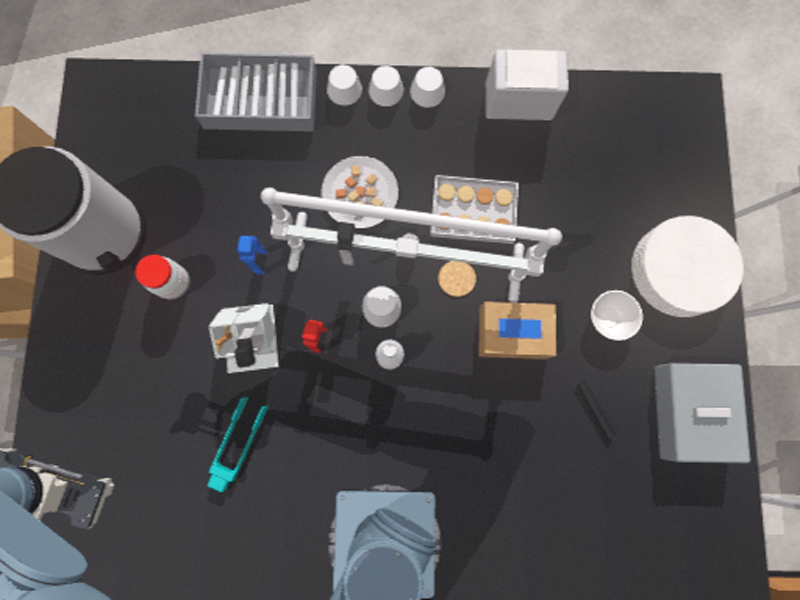

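View pics/side0.png

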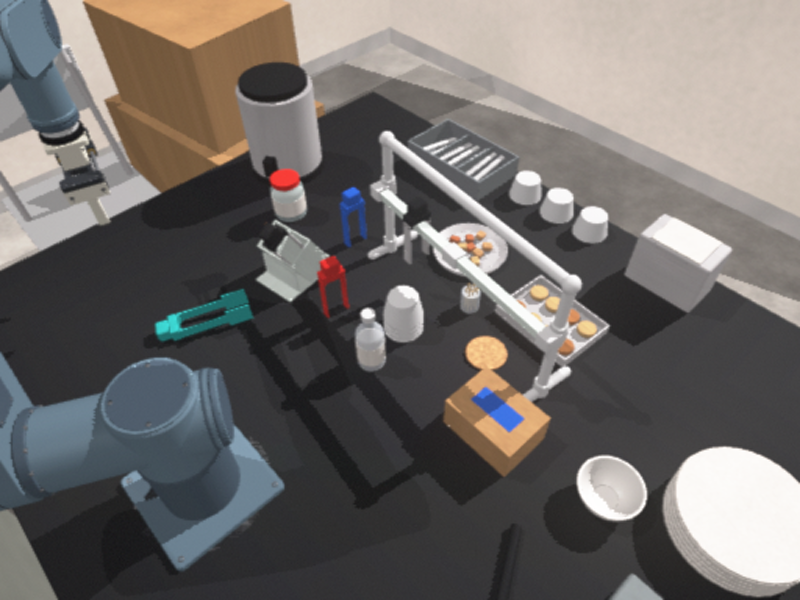

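Top view (800 px): platter (360,190) and black small tongs (345,235) are both in the left (+y) half; the tray is on the right, so the small tongs must move first. Large tongs' head is in the holder at (244,352); blue and red look-alikes are at (250,255) and (314,335), the turquoise one at (235,445).

```bash
cat > p.py <<'E'
from h import *
from scipy.optimize import least_squares
E
python3 - <<'E'
from p import *
t=snap("top");s=snap("side");k=1/1.5625
obs=[(t,(268,196),(.022,.25,.305)),(t,(555,237),(.022,-.25,.305)),(s,(387,138),(.022,.25,.305)),(s,(572,283),(.022,-.25,.305)),(t,(407,246),(0,0,.2))]
def W(p,X): c,si=np.cos(p[2]),np.sin(p[2]); return [p[0]+c*X[0]-si*X[1],p[1]+si*X[0]+c*X[1],X[2]]
f=lambda p:np.concatenate([proj(c,W(p,X))-np.array(u)*k for c,u,X in obs])
r=least_squares(f,[.6,-.03,0.]);print("stand",r.x,np.round(r.fun,1))
print("small head",onz(t,np.array((345,233))*k,.225),onz(s,np.array((416,213))*k,.225))
print("large head",onz(t,np.array((245,352))*k,.235), "holder",onz(t,np.array((243,337))*k,.155))
st=get_state();print(st["eef_rot"])
R=np.array(st["eef_rot"])
movep([.36,.27,.52],R)
c=snap("wrist","w1.png");print(np.round(-np.array(c["R"]).T@c["t"],3),np.round(c["R"],2).tolist(),c["fx"])
for n in ["large_tongs","holder"]: print(n,[(np.round(d["xy"]).tolist(),round(d["confidence"],2)) for d in find_in("wrist",n)[:3]])
print(get_state()["clock"])
E
```

```text
stand [ 0.583375   -0.03455742 -0.12546025] [ 1.6  0.  -1.4 -0.6 -0.6  0.4 -0.5  0.7  0.3 -0.7]
small head [0.59688675 0.08426446 0.225     ] [0.58587571 0.0713138  0.225     ]
large head [0.36752776 0.25505513 0.235     ] holder [0.40432373 0.28127727 0.155     ]
[[-7.25048717e-06 -9.65667943e-01  2.59779567e-01]
 [-2.97309827e-05  2.59779568e-01  9.65667943e-01]
 [-1.00000000e+00 -7.21938786e-07 -3.05937853e-05]]
[0.287 0.289 0.499] [[0.26, 0.97, 0.0], [0.93, -0.25, 0.27], [0.26, -0.07, -0.96]] 282.1407811599767
large_tongs [([263.0, 190.0], 0.93), ([257.0, 6.0], 0.79)]
holder [([292.0, 181.0], 0.62)]
2.9917
```

View pics/w1.png

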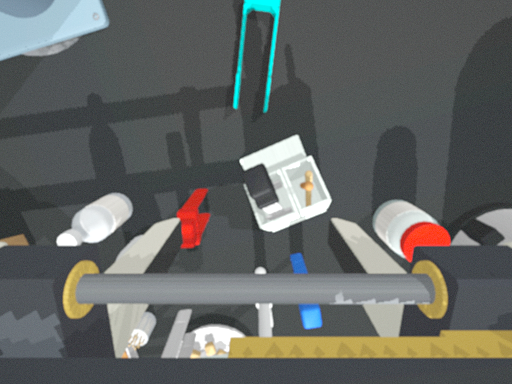

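Wrist view: holder at about (285,185), black head at (262,190) leaning towards the robot, wooden handles at (308,185) to its right. I'll zoom in from all three cameras.

```bash
python3 - <<'E'
from p import *
def crop(c,u,v,w,h,s):
    im=c["frame"][v:v+h,u:u+w,::-1]; im=cv2.resize(im,None,fx=s,fy=s,interpolation=cv2.INTER_CUBIC)
    return np.clip(255*(im/255.)**.6,0,255).astype(np.uint8)
st=get_state();R=np.array(st["eef_rot"])
w=snap("wrist");s=snap("side");t=snap("top")
a=crop(w,235,130,100,110,5)   # 500x550
b=crop(s,160,135,60,55,5) #300x275
d=crop(t,128,185,60,55,5)
m=np.zeros((550,800,3),np.uint8);m[:550,:500]=a;m[:275,500:]=b;m[275:,500:]=d
cv2.imwrite('pics/m1.png',m)
import pickle;pickle.dump((w,s,t),open('c1.pkl','wb'))
E
```

```text
(no output)
```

View pics/m1.png

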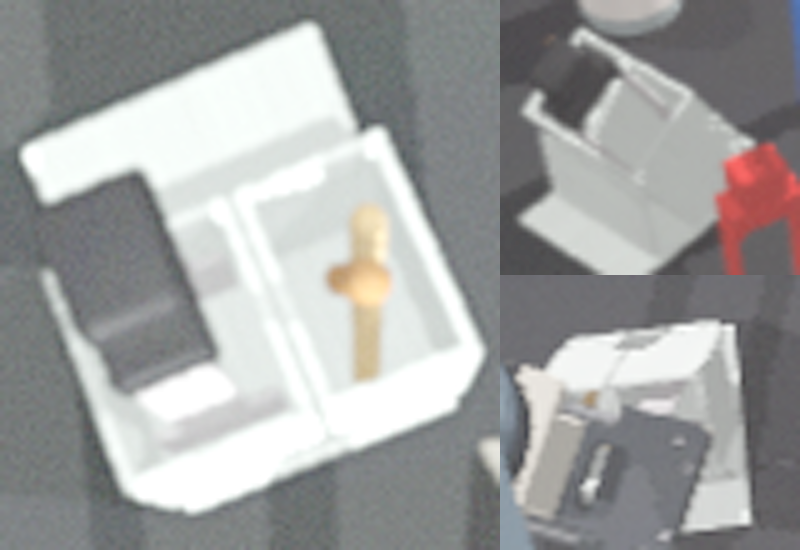

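```bash
cat >> p.py <<'E'
def Rh(yaw,lean): # tongs leaning towards own -x (holder frame)
    c,s=np.cos(yaw),np.sin(yaw);a,b=np.cos(lean),np.sin(lean)
    return np.array([[c,-s,0],[s,c,0],[0,0,1]])@np.array([[a,0,-b],[0,1,0],[b,0,a]])
E
python3 - <<'E'
from p import *
import pickle
w,s,t=pickle.load(open('c1.pkl','rb'))
o=np.array((235,130))
P=[((145,170),(-18,14,45)),((185,295),(18,14,45)),((90,340),(18,-14,45)),((40,207),(-18,-14,45)),((213,358),(26,14,18)),((122,390),(26,-14,18))]
S=np.array((160+75/5,135+80/5))
def f(p):
    R=Rh(p[3],p[4]);X=lambda q:p[:3]+R@(np.array(q)/1000.)
    return np.concatenate([proj(w,X(q))-(np.array(u)/5+o) for u,q in P]+[proj(s,X((0,0,25)))-S,[(p[4]-np.radians(28))*50]])
r=least_squares(f,[.37,.25,.16,.3,.49]);print(np.round(r.x,4),np.round(r.fun,1))
b1=onz(w,np.array((25,155))/5+o,.003);b2=onz(w,np.array((315,25))/5+o,.003)
print(b1,b2,np.linalg.norm(b2-b1),"yaw",np.arctan2(b2[1]-b1[1],b2[0]-b1[0])-np.pi/2)
# handles top
print("handle px on z .2",onz(w,np.array((370,215))/5+o,.2))
E
```

```text
[0.3871 0.2752 0.1356 0.118  0.5033] [ 0.  -1.1  2.3  1.4 -1.1  0.9 -0.7 -0.1  1.2 -1.1 -1.4  0.3  0.   1.8
  0.7]
[0.36407436 0.24195448 0.003     ] [0.34603704 0.35146029 0.003     ] 0.11098138837005694 yaw 0.1632498025164537
handle px on z .2 [0.36536794 0.32959192 0.2       ]
```

```bash
cat >> p.py <<'E'
STAND=np.array([.5834,-.0346,-.1255])
def tool(pos,Rt,alpha,sig,g=.028):
    x=Rt@np.array([np.sin(alpha),0,-np.cos(alpha)]);z=sig*Rt[:,1];R=np.stack([x,np.cross(z,x),z],1)
    return pos+Rt@np.array([0,0,g])-.167*x,R
def rail(s,off,phi,alpha,sig,g=.028,st=STAND,dx=0):
    """tongs astride at rail coordinate s, bend off above the rail's axis along tongs z, tilt phi"""
    Rt=Rh(st[2],phi);Rz=Rh(st[2],0)
    return tool(np.array([st[0],st[1],.185])+Rz@np.array([dx,s,0])+off*Rt[:,2],Rt,alpha,sig,g)
E
python3 - <<'E'
from p import *
D=np.radians
HP=np.array([.387,.275,.138]);
for al in (35,45,55):
  for sig in (1,-1):
    o=[]
    for s in (.11,-.11):
      for off,phi in ((.01,0),(.022,0),(.022,35),(.17,35),(.2,35)):
        q=ik(*rail(s,off,D(phi),D(al),sig)); o.append(None if q is None else np.round(q,1).tolist())
    for d in (0,.06,.12,.16):
        Rt=Rh(.163,D(28)); q=ik(*tool(HP+Rt[:,2]*d,Rt,D(al),sig)); o.append(None if q is None else np.round(q,1).tolist())
    print(al,sig);[print("  ",x) for x in o]
E
```

```text
35 1
   [-0.0, 0.1, 2.0, -0.1, 0.5, -1.4]
   [-0.0, 0.1, 1.9, -0.1, 0.5, -1.4]
   [0.0, 0.2, 2.5, 3.4, 0.7, 1.5]
   [0.1, -0.3, 2.4, 4.1, 0.3, 0.7]
   None
   [-0.6, 0.0, 2.0, 0.5, 0.6, -2.4]
   [-0.6, 0.0, 2.0, 0.5, 0.6, -2.4]
   [-0.9, 0.1, 2.5, 2.1, 0.9, 2.0]
   [-1.4, -0.5, 2.5, 1.4, 1.1, 2.8]
   [-1.5, -0.6, 2.4, 1.3, 1.3, 2.9]
   [0.8, 0.2, 2.6, 3.9, 0.8, 1.3]
   [0.9, -0.0, 2.5, 4.2, 0.7, 1.0]
   None
   None
35 -1
   [-0.0, 0.1, 2.0, -0.1, 0.5, 1.8]
   [-0.0, 0.1, 1.9, -0.1, 0.5, 1.7]
   [0.0, 0.2, 2.5, 3.4, 0.7, -1.7]
   [0.1, -0.3, 2.4, 4.1, 0.3, -2.4]
   None
   [-0.6, 0.0, 2.0, 0.5, 0.6, 0.8]
   [-0.6, 0.0, 2.0, 0.5, 0.6, 0.8]
   [-0.9, 0.1, 2.5, 2.1, 0.9, -1.2]
   [-1.4, -0.5, 2.5, 1.4, 1.1, -0.3]
   [-1.5, -0.6, 2.4, 1.3, 1.3, -0.2]
   [0.8, 0.2, 2.6, 3.9, 0.8, -1.8]
   [0.9, -0.0, 2.5, 4.2, 0.7, -2.2]
   None
   None
45 1
   None
   [-0.0, 0.0, 2.1, -0.3, 0.2, -1.2]
   [0.0, 0.4, 2.5, 3.3, 1.2, 1.5]
   [0.1, -0.2, 2.5, 3.6, 0.6, 1.2]
   [0.2, -0.3, 2.5, 3.7, 0.5, 1.1]
   [-0.7, 0.0, 2.1, 1.0, 0.5, -2.9]
   [-0.7, -0.0, 2.1, 0.9, 0.5, -2.8]
   None
   None
   None
   None
   None
   [1.1, -0.0, 2.6, 4.3, 1.0, 1.0]
   None
45 -1
   None
   [-0.0, 0.0, 2.1, -0.3, 0.2, 2.0]
   [0.0, 0.4, 2.5, 3.3, 1.2, -1.6]
   [0.1, -0.2, 2.5, 3.6, 0.6, -1.9]
   [0.2, -0.3, 2.5, 3.7, 0.5, -2.1]
   [-0.7, 0.0, 2.1, 1.0, 0.5, 0.3]
   [-0.7, -0.0, 2.1, 0.9, 0.5, 0.3]
   None
   None
   None
   None
   None
   [1.1, -0.0, 2.6, 4.3, 1.0, -2.1]
   None
55 1
   None
   None
   [0.0, 0.7, 2.6, 3.3, 1.7, 1.6]
   None
   None
   [-0.7, 0.0, 2.3, 1.6, 0.5, 2.7]
   [-0.7, 0.0, 2.3, 1.6, 0.5, 2.8]
   None
   None
   None
   None
   None
   None
   None
55 -1
   None
   None
   [0.0, 0.7, 2.6, 3.3, 1.7, -1.6]
   None
   None
   [-0.7, 0.0, 2.3, 1.6, 0.5, -0.5]
   [-0.7, 0.0, 2.3, 1.6, 0.5, -0.4]
   None
   None
   None
   None
   None
   None
   None
```

```bash
python3 - <<'E'
from p import *
D=np.radians
HP=np.array([.387,.275,.138]);f=lambda q:None if q is None else np.round(q,2).tolist()
for al in (32,36,40):
  print("AL",al)
  for sig in (-1,):
   for s in (.11,-.10,-.15,-.2):
    for phi in (15,20):
      print(s,phi,[f(ik(*rail(s,off,D(ph),D(al),sig))) for off,ph in ((.01,0),(.025,phi),(.13,phi),(.18,phi))])
for al in (-32,-36,-40):
    Rt=Rh(.163,D(28)); print(al,[f(ik(*tool(HP+Rt[:,2]*d,Rt,D(al),1))) for d in (0,.06,.13)])
E
```

```text
AL 32
0.11 15 [[-0.03, 0.1, 1.91, -0.09, 0.58, 1.73], None, [0.0, -0.17, 2.01, -0.2, 0.49, 1.84], [0.01, -0.23, 1.94, -0.17, 0.62, 1.8]]
0.11 20 [[-0.03, 0.1, 1.91, -0.09, 0.58, 1.73], None, [0.02, -0.2, 2.11, -0.33, 0.35, 1.97], [0.03, -0.28, 2.05, -0.26, 0.49, 1.89]]
-0.1 15 [[-0.56, 0.05, 1.96, 0.38, 0.64, 0.89], [-0.67, -0.04, 2.19, 1.02, 0.46, 0.21], [-0.72, -0.23, 2.06, 0.68, 0.71, 0.59], [-0.75, -0.3, 1.99, 0.61, 0.84, 0.68]]
-0.1 20 [[-0.56, 0.05, 1.96, 0.38, 0.64, 0.89], [-0.71, -0.05, 2.27, 1.37, 0.46, -0.16], [-0.8, -0.28, 2.16, 0.89, 0.68, 0.35], [-0.85, -0.37, 2.09, 0.79, 0.82, 0.47]]
-0.15 15 [[-0.67, 0.07, 1.94, 0.45, 0.69, 0.74], [-0.8, -0.02, 2.16, 1.05, 0.56, 0.09], [-0.86, -0.2, 2.04, 0.76, 0.79, 0.43], [-0.89, -0.26, 1.96, 0.7, 0.92, 0.52]]
-0.15 20 [[-0.67, 0.07, 1.94, 0.45, 0.69, 0.74], [-0.85, -0.02, 2.24, 1.33, 0.57, -0.22], [-0.95, -0.24, 2.14, 0.95, 0.79, 0.21], [-1.0, -0.33, 2.07, 0.86, 0.92, 0.32]]
-0.2 15 [[-0.77, 0.1, 1.9, 0.5, 0.73, 0.62], [-0.92, 0.02, 2.12, 1.06, 0.64, 0.01], [-0.98, -0.15, 2.0, 0.81, 0.86, 0.31], [-1.01, -0.21, 1.93, 0.75, 0.98, 0.4]
[... 2360 characters left out ...]
.06]]
-0.2 15 [[-0.83, 0.07, 2.02, 0.78, 0.63, 0.31], [-0.99, 0.04, 2.23, 1.42, 0.68, -0.39], [-1.06, -0.17, 2.12, 1.07, 0.85, 0.03], [-1.1, -0.25, 2.04, 0.98, 0.95, 0.16]]
-0.2 20 [[-0.83, 0.07, 2.02, 0.78, 0.63, 0.31], [-1.04, 0.06, 2.3, 1.61, 0.76, -0.63], [-1.15, -0.19, 2.21, 1.24, 0.9, -0.18], [-1.21, -0.28, 2.15, 1.13, 1.01, -0.03]]
-32 [[0.38, 0.21, 1.8, 0.02, 1.2, -1.36], [0.39, 0.11, 1.78, 0.02, 1.32, -1.35], [0.41, 0.01, 1.73, 0.02, 1.47, -1.33]]
-36 [[0.37, 0.25, 1.75, 0.03, 1.28, -1.38], [0.38, 0.15, 1.73, 0.03, 1.39, -1.36], [0.4, 0.05, 1.69, 0.03, 1.53, -1.34]]
-40 [[0.36, 0.29, 1.7, 0.04, 1.35, -1.39], [0.37, 0.2, 1.69, 0.04, 1.46, -1.37], [0.38, 0.1, 1.65, 0.05, 1.59, -1.35]]
```

```bash
python3 - <<'E'
from p import *
D=np.radians;al=D(34)
p,R=rail(.112,.0105,0,al,1,.024)
movep(p-R[:,0]*.12,R)
w=snap("wrist");s=snap("side");t=snap("top")
import pickle;pickle.dump((w,s,t),open('c2.pkl','wb'))
def mark(c,col):
    im=c["frame"][:,:,::-1].copy()
    return im
def crop(c,cx,cy,w,h,s):
    u=int(max(0,cx-w/2));v=int(max(0,cy-h/2));im=c["frame"][v:v+h,u:u+w,::-1];print((u,v,s));im=cv2.resize(im,None,fx=s,fy=s,interpolation=cv2.INTER_CUBIC)
    return np.clip(255*(im/255.)**.6,0,255).astype(np.uint8)
g=p+.167*R[:,0]
m=np.zeros((600,800,3),np.uint8)
a=cv2.resize(w["frame"][:,:,::-1],(480,360));m[:360,:480]=a
u=proj(s,g);m[:300,480:]=crop(s,u[0],u[1],80,75,4)[:,:320]
u2=proj(t,g);m[300:600,480:]=crop(t,u2[0],u2[1],80,75,4)[:,:320]
cv2.imwrite('pics/m2.png',m);print(u,u2,proj(w,g),get_state()["joint_pos"],get_state()["clock"])
for n,c in (("wrist",w),("side",s),("top",t)): print(n,[(np.round(d["xy"]).tolist(),round(d["confidence"],2)) for d in find_in(n,"small_tongs")[:3]])
E
```

```text
(227, 97, 4)
(183, 112, 4)
[267.72607374 135.21655818] [223.56296303 149.56933184] [254.53144957 189.18559432] [-0.00298302 -0.12673632  1.89881394 -0.09573366  0.78167743 -1.40171287] 4.2917
wrist [([263.0, 164.0], 0.81), ([438.0, 98.0], 0.7)]
side [([212.0, 175.0], 0.86), ([266.0, 140.0], 0.83), ([223.0, 133.0], 0.67)]
top [([220.0, 148.0], 0.58), ([160.0, 159.0], 0.57)]
```

View pics/m2.png

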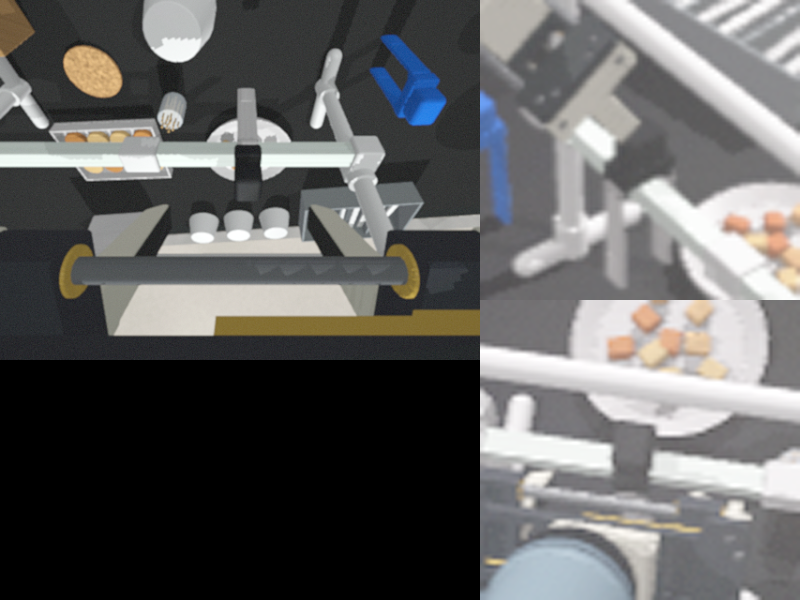

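Wrist view (480 px wide inset): rail level at row ~153, collar at (140,153), small tongs' black head at column 247, rows 145–200, slightly right of my estimate. I'll check the stand fit against this.

```bash
python3 - <<'E'
from p import *
import pickle
w,s,t=pickle.load(open('c2.pkl','rb'))
Rz=Rh(STAND[2],0);P=lambda x,y,z:np.array([STAND[0],STAND[1],0])+Rz@np.array([x,y,z])
for n,q in dict(collarL=(-.015,-.02,.17),collarR=(-.015,.02,.17),collarTopL=(.015,-.02,.2),collarTopR=(.015,.02,.2),near_bot=(-.01,.06,.175),near_top=(-.01,.06,.195),far_top=(.01,.06,.195),headtopnear=(-.018,.121,.24),headtopfar=(.018,.121,.24),headlow=(-.026,.121,.195)).items(): print(n,np.round(proj(w,P(*q)),1))
g=cv2.cvtColor(w["frame"],cv2.COLOR_RGB2GRAY)
for c in (200,225,300,320): print(c,g[140:190:2,c].tolist())
print(g[165,100:200:3].tolist());print("head row",[(r,g[r,240:290:2].tolist()) for r in (160,185,200)])
E
```

```text
collarL [129.5 144.3]
collarR [167.4 144.3]
collarTopL [130.9 184.4]
collarTopR [168.4 184.4]
near_bot [205.4 151.1]
near_top [203.2 164.4]
far_top [205.8 177.8]
headtopnear [264.7 193.6]
headtopfar [263.7 216.9]
headlow [263.8 152.6]
200 [56, 47, 49, 45, 43, 66, 158, 166, 164, 167, 167, 166, 188, 228, 244, 252, 251, 253, 252, 144, 48, 55, 53, 59, 52]
225 [24, 128, 199, 211, 205, 199, 173, 163, 163, 163, 164, 166, 190, 230, 229, 247, 249, 253, 251, 196, 88, 45, 53, 55, 53]
300 [234, 224, 224, 221, 222, 218, 184, 176, 177, 174, 173, 176, 214, 249, 249, 251, 249, 248, 251, 218, 203, 125, 47, 57, 60]
320 [60, 58, 56, 59, 56, 72, 168, 175, 174, 174, 174, 175, 214, 249, 248, 251, 249, 247, 251, 142, 49, 58, 55, 54, 53]
[211, 209, 210, 225, 234, 227, 235, 229, 229, 197, 196, 196, 199, 195, 195, 200, 197, 199, 197, 198, 203, 192, 190, 238, 235, 236, 236, 239, 237, 234, 242, 227, 219, 217]
head row [(160, [166, 163, 161, 164, 163, 94, 32, 28, 28, 33, 36, 38, 32, 39, 34, 42, 32, 39, 32, 101, 176, 175, 177, 174, 175]), (185, [199, 200, 200, 202, 202, 101, 26, 24, 39, 37, 37, 34, 34, 34, 37, 35, 34, 36, 36, 70, 183, 196, 195, 197, 197]), (200, [54, 57, 49, 57, 54, 45, 59, 73, 80, 80, 79, 76, 75, 79, 79, 74, 76, 79, 61, 47, 55, 57, 62, 55, 52])]
```

```bash
cat >> p.py <<'E'
D=np.radians;AL=D(34)
PATH=[(.022,0),(.030,5),(.042,9),(.06,12),(.09,15),(.13,16)]
E
python3 - <<'E'
from p import *
for s,top in ((.1215,.16),(-.11,.16),(.14,.205),(.1215,.205)):
    print(s)
    for off,ph in [(.0102,0)]+PATH+[(top,16)]:
        q=ik(*rail(s,off,D(ph),AL,1,.024)); print("  ",off,ph,None if q is None else np.round(q,2))
E
```

```text
0.1215
   0.0102 0 [-0.    0.1   1.94 -0.14  0.52 -1.35]
   0.022 0 [-0.    0.08  1.92 -0.13  0.55 -1.35]
   0.03 5 [ 0.01  0.05  1.99 -0.2   0.43 -1.28]
   0.042 9 [ 0.02  0.01  2.04 -0.28  0.35 -1.2 ]
   0.06 12 [ 0.03 -0.03  2.07 -0.35  0.32 -1.13]
   0.09 15 [ 0.04 -0.09  2.09 -0.4   0.32 -1.08]
   0.13 16 [ 0.05 -0.16  2.06 -0.34  0.4  -1.14]
   0.16 16 [ 0.05 -0.21  2.02 -0.29  0.48 -1.19]
-0.11
   0.0102 0 [-0.59  0.05  1.99  0.46  0.6  -2.35]
   0.022 0 [-0.59  0.04  1.97  0.44  0.63 -2.33]
   0.03 5 [-0.63 -0.01  2.05  0.6   0.57 -2.5 ]
   0.042 9 [-0.66 -0.05  2.1   0.75  0.54 -2.66]
   0.06 12 [-0.7  -0.09  2.13  0.84  0.55 -2.75]
   0.09 15 [-0.74 -0.16  2.15  0.89  0.6  -2.8 ]
   0.13 16 [-0.78 -0.24  2.11  0.82  0.69 -2.72]
   0.16 16 [-0.8  -0.29  2.07  0.76  0.77 -2.65]
0.14
   0.0102 0 [ 0.04  0.11  1.92 -0.19  0.53 -1.27]
   0.022 0 [ 0.04  0.1   1.91 -0.18  0.56 -1.28]
   0.03 5 [ 0.06  0.06  1.98 -0.27  0.44 -1.19]
   0.042 9 [ 0.07  0.03  2.03 -0.37  0.37 -1.08]
   0.06 12 [ 0.08 -0.01  2.06 -0.46  0.34 -0.99]
   0.09 15 [ 0.09 -0.07  2.07 -0.51  0.34 -0.94]
   0.13 16 [ 0.11 -0.14  2.04 -0.45  0.42 -1.01]
   0.205 16 [ 0.12 -0.24  1.93 -0.33  0.62 -1.13]
0.1215
   0.0102 0 [-0.    0.1   1.94 -0.14  0.52 -1.35]
   0.022 0 [-0.    0.08  1.92 -0.13  0.55 -1.35]
   0.03 5 [ 0.01  0.05  1.99 -0.2   0.43 -1.28]
   0.042 9 [ 0.02  0.01  2.04 -0.28  0.35 -1.2 ]
   0.06 12 [ 0.03 -0.03  2.07 -0.35  0.32 -1.13]
   0.09 15 [ 0.04 -0.09  2.09 -0.4   0.32 -1.08]
   0.13 16 [ 0.05 -0.16  2.06 -0.34  0.4  -1.14]
   0.205 16 [ 0.06 -0.26  1.95 -0.25  0.6  -1.24]
```

```bash
cat >> p.py <<'E'
def go(s,off,ph,feed=.12,g=.024):
    p,R=rail(s,off,D(ph),AL,1,g); move_l(p,feed,R)
def rep(m):
    st=get_state();print(m,"t",round(st["clock"],2),"w",round(st["width"],4),"F",np.round(st["contact_force"],1),flush=True)
E
python3 - <<'E'
from p import *
S=.1215
p,R=rail(S,.0102,0,AL,1,.024)
move_l(p-R[:,0]*.12,.2,R); move_l(p,.12,R);rep("at")
move_gripper(.015);rep("gripped")
for off,ph in PATH: go(S,off,ph)
rep("mid"); go(S,.16,16);rep("out")
snap("wrist");s=snap("side")
cv2.imwrite('pics/s3.png',cv2.resize(s["frame"][60:260,150:420,::-1],None,fx=2.9,fy=2.9,interpolation=cv2.INTER_CUBIC))
E
```

```text
at t 5.84 w 0.0932 F [-0.4  0.7  0.2]
gripped t 6.87 w 0.028 F [0.1 0.4 0.6]
mid t 8.82 w 0.028 F [ 0.9 -0.5 -0.8]
out t 9.22 w 0.0278 F [ 0.4 -0.1 -2. ]
```

View pics/s3.png

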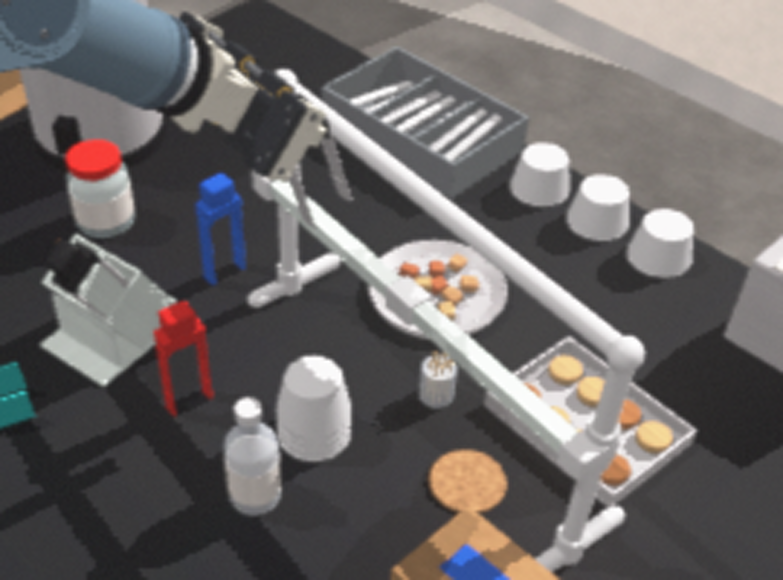

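The small tongs are gripped and clear of the rail (prongs at (340,170) and (303,200) in the crop). Next I move them over and insert them.

```bash
python3 - <<'E'
from p import *
S=-.11
go(.1215,.175,16);go(S,.175,16,.15);rep("over")
for off,ph in [(.15,16)]+PATH[::-1]: go(S,off,ph)
rep("in");go(S,.012,0,.04);rep("down")
s=snap("side");w=snap("wrist")
m=np.hstack([cv2.resize(s["frame"][110:250,260:400,::-1],(400,400),interpolation=cv2.INTER_CUBIC),cv2.resize(w["frame"][:,64:448,::-1],(400,400))])
cv2.imwrite('pics/m4.png',m)
E
```

```text
over t 11.29 w 0.0281 F [-1.8  0.9  0.1]
in t 13.69 w 0.0279 F [ 0.1 -0.1 -1.3]
down t 14.09 w 0.0275 F [ 0.1 -0.2 -0.9]
```

View pics/m4.png

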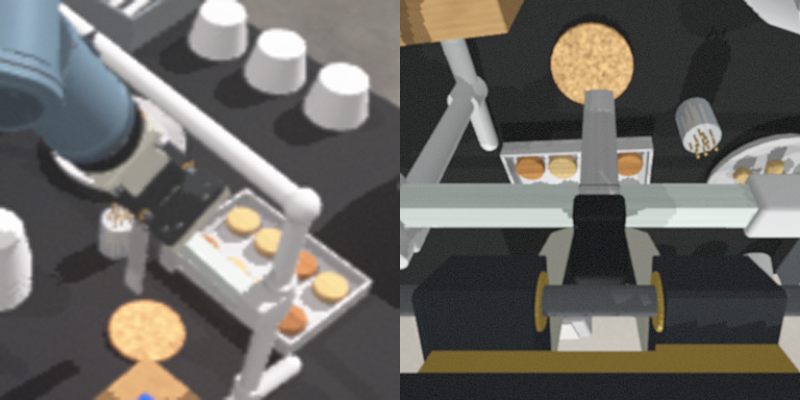

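The near arm hangs in front of the rail (column 600) with the head above it. I'll lower the last bit, release, back off and check.

```bash
python3 - <<'E'
from p import *
S=-.11
go(S,.0102,0,.03);rep("touch");move_gripper(.06);rep("rel")
p,R=rail(S,.0102,0,AL,1,.024); move_l(p-R[:,0]*.13,.15,R);rep("back")
w=snap("wrist")
p2,R2=rail(S,.26,0,AL,1,.024)
HP=np.array([.387,.275,.138]);Rt=Rh(.163,D(28));p,R=tool(HP+Rt[:,2]*.09,Rt,-AL,-1,.026)
q=ik(p,R);print(q)
movep(p,R);rep("above holder")
c=snap("wrist");s=snap("side");t=snap("top")
import pickle;pickle.dump((c,s,t),open('c5.pkl','wb'))
m=np.zeros((600,800,3),np.uint8)
m[:300,:400]=cv2.resize(w["frame"][:,:,::-1],(400,300));m[:300,400:]=cv2.resize(s["frame"][120:240,260:420,::-1],(400,300),interpolation=cv2.INTER_CUBIC)
m[300:,:400]=cv2.resize(c["frame"][:,:,::-1],(400,300));m[300:,400:]=cv2.resize(s["frame"][110:215,130:270,::-1],(400,300),interpolation=cv2.INTER_CUBIC)
cv2.imwrite('pics/m5.png',m)
for n,cc in (("wrist",c),("side",s)): print(n,[(np.round(d["xy"]).tolist(),round(d["confidence"],2)) for d in find_in(n,"large_tongs")[:3]])
print(proj(c,HP+Rt[:,2]*.045))
E
```

```text
touch t 14.44 w 0.0282 F [ 0.1 -0.4 -0.8]
rel t 15.16 w 0.0601 F [0.3 0.2 0.6]
back t 16.18 w 0.06 F [ 0.5  0.6 -0.7]
[0.3911068  0.09149963 1.73910321 0.02393684 1.41306041 1.79393533]
above holder t 19.63 w 0.0603 F [-0.1  0.1 -0.1]
wrist [([207.0, 205.0], 0.85), ([256.0, 127.0], 0.73)]
side [([132.0, 205.0], 0.89), ([173.0, 152.0], 0.65)]
[254.40013094 159.05868944]
```

View pics/m5.png

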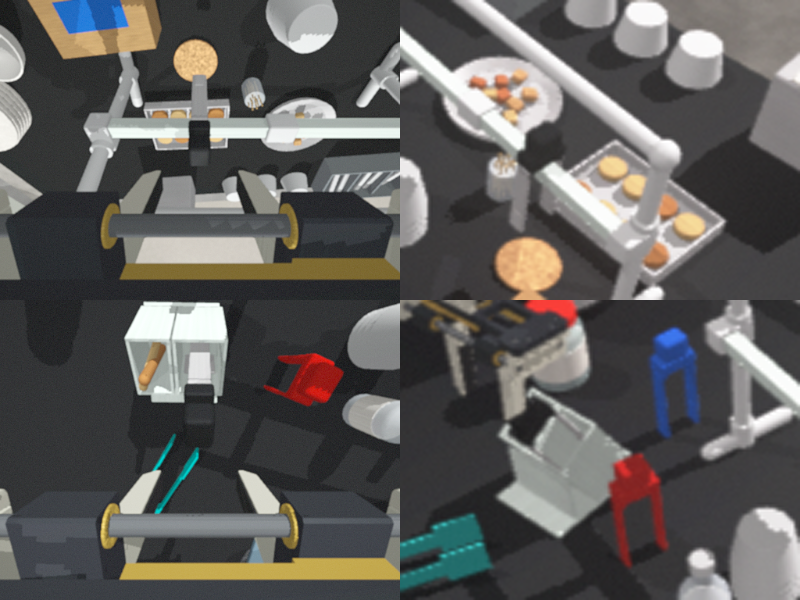

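Small tongs now hang astride in the tray's half (top insets). The holder view (lower left) shows the head at about (200,405), higher in the picture than predicted, so I refit using a close crop.

```bash
python3 - <<'E'
from p import *
import pickle
c,s,t=pickle.load(open('c5.pkl','rb'))
im=c["frame"][95:175,220:290,::-1];im=cv2.resize(im,None,fx=7,fy=7,interpolation=cv2.INTER_CUBIC)
im=np.clip(255*(im/255.)**.45,0,255).astype(np.uint8)
im2=s["frame"][135:185,155:200,::-1];im2=cv2.resize(im2,(300,333),interpolation=cv2.INTER_CUBIC);im2=np.clip(255*(im2/255.)**.45,0,255).astype(np.uint8)
m=np.zeros((560,790,3),np.uint8);m[:,:490]=im;m[:333,490:]=im2
cv2.imwrite('pics/m6.png',m)
E
```

```text
(no output)
```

View pics/m6.png

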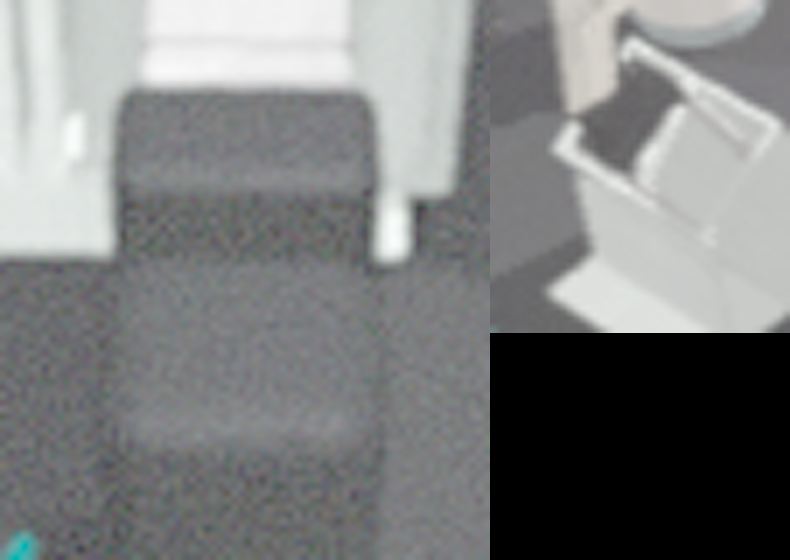

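```bash
cat > fit.py <<'E'
from p import *
import pickle
w,s1,t1=pickle.load(open('c1.pkl','rb'));c,s,t=pickle.load(open('c5.pkl','rb'))
o=np.array((235,130));o2=np.array((220,95))
P=[(w,np.array(u)/5+o,q) for u,q in [((145,170),(-18,14,45)),((185,295),(18,14,45)),((90,340),(18,-14,45)),((213,358),(26,14,18)),((122,390),(26,-14,18))]]
P+=[(c,np.array(u)/7+o2,q) for u,q in [((118,90),(26,14,0)),((376,90),(26,-14,0)),((118,188),(26,14,18)),((376,188),(26,-14,18)),((116,263),(18,14,45)),((380,263),(18,-14,45)),((114,450),(-18,14,45)),((382,450),(-18,-14,45))]]
def X(p,q): return p[:3]+Rh(p[3],p[4])@(np.array(q)/1000.)
f=lambda p:np.concatenate([proj(cc,X(p,q))-u for cc,u,q in P]+[[(p[4]-D(28))*100]])
r=least_squares(f,[.385,.275,.14,.163,.489],loss='soft_l1');p=r.x
E
python3 - <<'E'
from fit import *
p0=np.array([.387,.275,.138,.163,D(28)])
print("cam",-c["R"].T@c["t"])
for q in [(26,14,0),(26,14,18),(18,14,18),(18,14,45),(-18,14,45),(18,-14,45)]: print(q,((proj(c,X(p0,q))-o2)*7).round(), ((proj(c,X(p,q))-o2)*7).round())
print(np.round(p,4));print(np.round(f(p),1))
E
```

```text
cam [0.42108121 0.28005034 0.3785696 ]
(26, 14, 0) [114.  -9.] [129. -32.]
(26, 14, 18) [107.  85.] [122.  54.]
(18, 14, 18) [110. 150.] [125. 116.]
(18, 14, 45) [ 98. 314.] [113. 265.]
(-18, 14, 45) [116. 566.] [126. 509.]
(18, -14, 45) [384. 315.] [380. 268.]
[0.3888 0.2747 0.1226 0.1552 0.485 ]
[ -1.4  -1.1   1.4   0.3  -0.8   0.2   0.7  -3.2  -1.   -1.3   1.6 -17.5
  -1.  -17.1   0.6 -19.1  -0.2 -18.8  -0.4   0.3   0.    0.7   1.7   8.4
  -2.8   8.7  -0.4]
```

```bash
sed -i 's/((116,263),(18,14,45)),((380,263),(18,-14,45)),((114,450),(-18,14,45)),((382,450),(-18,-14,45))/((116,263),(18,14,18)),((380,263),(18,-14,18)),((114,445),(18,14,45)),((382,445),(18,-14,45))/' fit.py
python3 - <<'E'
from fit import *
print(np.round(p,4));print(np.round(f(p),1))
S=proj(s1,X(p,(0,0,25)));print("side head",S, "seen (175,151)")
b1=onz(w,np.array((25,155))/5+o,.003);b2=onz(w,np.array((315,25))/5+o,.003);m=(b1+b2)/2
print("lateral from base centre",Rh(p[3],0)[:,1]@(p[:3]-m),"want -.0275")
E
```

```text
[0.3787 0.2737 0.1551 0.1432 0.4867]
[-3.4 -4.3  0.2 -0.1 -4.3  0.5 -0.1 -2.4 -3.8  0.  -1.2 -1.   0.7 -0.1
 -2.6  0.1  1.6  1.  -1.9 -1.1  0.2 -0.3 -4.1 -0.7  1.3  0.2 -0.2]
side head [172.17172022 149.66130348] seen (175,151)
lateral from base centre -0.02617084376050162 want -.0275
```

```bash
python3 - <<'E'
from p import *
HP=np.array([.3787,.2737,.155]);Rt=Rh(.155,D(28));p,R=tool(HP,Rt,-AL,-1,.026)
L=p+Rt[:,2]*.13; U=L+np.array([0.02,0,.11])
print([None if ik(x,R) is None else np.round(ik(x,R),2).tolist() for x in (p,L,U)])
move_l(p-R[:,0]*.06,.15,R);rep("pre");move_l(p,.08,R);rep("at")
move_gripper(.015);rep("grip")
move_l(p+Rt[:,2]*.02,.05);rep("lift2")
move_l(L,.1);rep("out");move_l(U,.15);rep("up")
w=snap("wrist");s=snap("side")
m=np.hstack([cv2.resize(w["frame"][:,:,::-1],(400,300)),cv2.resize(s["frame"][60:210,120:320,::-1],(400,300),interpolation=cv2.INTER_CUBIC)])
cv2.imwrite('pics/m7.png',m)
E
```

```text
[[0.37, 0.2, 1.77, 0.02, 1.27, 1.78], [0.41, 0.01, 1.69, 0.03, 1.54, 1.82], [0.39, 0.01, 1.44, 0.02, 1.8, 1.81]]
pre t 20.3 w 0.06 F [-0.2  0.3 -0.3]
at t 21.2 w 0.06 F [-0.5 -0.1 -0.2]
grip t 21.82 w 0.0278 F [-0.2 -0.2  1. ]
lift2 t 22.37 w 0.0278 F [ 0.4  0.7 -0.6]
out t 23.62 w 0.0281 F [-0.6  0.1 -0.8]
up t 24.51 w 0.0274 F [-0.1 -0.2 -1.7]
```

View pics/m7.png

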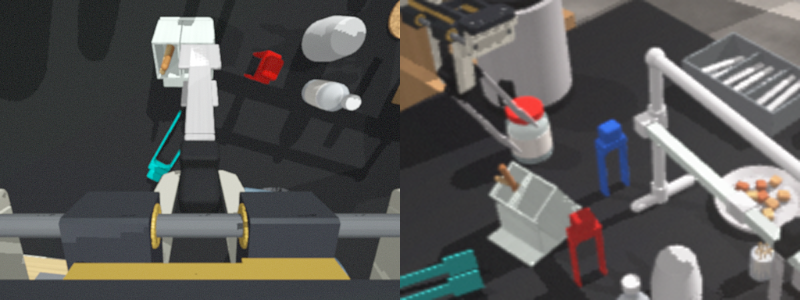

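```bash
python3 - <<'E'
from p import *
c=snap("wrist");st=get_state();T=np.array(st["tool_pos"]);R=np.array(st["eef_rot"])
# tongs frame from tool: x_tool=(sin a,0,-cos a), z_tool=-y
a=-AL;xt=np.array([np.sin(a),0,-np.cos(a)]);z=np.array([0,-1.,0]);M=np.stack([xt,np.cross(z,xt),z],1);Rt=R@M.T
for g in (.02,.026,.032):
    O=T+.167*R[:,0]-Rt[:,2]*g
    print(g,[np.round(proj(c,O+Rt@np.array(q)/1000),1).tolist() for q in ((26,0,0),(26,0,18),(18,0,18),(18,0,45),(26,0,-100),(26,0,-150))])
g=cv2.cvtColor(c["frame"],cv2.COLOR_RGB2GRAY);print(g[50:230:2,256].tolist())
# pre-insert checks
q=st["joint_pos"];print(np.round(q,2))
for s in (.12,.14): print(s,[None if (k:=ik(*rail(s,off,D(ph),AL,1,.026))) is None else np.round(k,2).tolist() for off,ph in ((.205,16),)])
E
```

```text
0.02 [[254.3, 188.7], [254.1, 215.8], [254.2, 224.6], [254.0, 273.6], [254.7, 90.8], [254.8, 60.7]]
0.026 [[254.3, 180.6], [254.2, 206.3], [254.2, 215.2], [254.0, 261.6], [254.7, 86.7], [254.8, 57.7]]
0.032 [[254.3, 172.8], [254.2, 197.3], [254.2, 206.3], [254.1, 250.3], [254.7, 82.8], [254.8, 54.7]]
[250, 250, 219, 181, 222, 224, 223, 223, 224, 224, 224, 224, 224, 225, 225, 223, 223, 227, 228, 229, 228, 230, 229, 229, 229, 227, 225, 223, 222, 222, 224, 222, 221, 222, 221, 220, 220, 221, 218, 222, 219, 219, 221, 219, 219, 218, 221, 219, 220, 220, 219, 222, 218, 219, 218, 219, 218, 218, 217, 219, 189, 217, 221, 223, 198, 90, 47, 49, 49, 42, 47, 50, 58, 52, 61, 56, 63, 50, 43, 40, 38, 41, 40, 44, 57, 53, 50, 47, 53, 55]
[0.39 0.01 1.44 0.02 1.8  1.81]
0.12 [[0.05, -0.26, 1.95, -0.24, 0.61, -1.25]]
0.14 [[0.12, -0.24, 1.93, -0.33, 0.62, -1.14]]
```

```bash
python3 - <<'E'
from p import *
S=.135;G=.0265
q=list(get_state()["joint_pos"]);q[5]-=np.pi
move_j(q);rep("turned")
for off,dx in ((.25,-.06),(.25,-.04),(.25,-.02),(.22,-.04),(.22,0)):
    P=rail(S,off,D(16),AL,1,G,dx=dx)
    k=ik(*P)
    if k is not None and abs(k[3])<1: break
print(off,dx,np.round(k,2))
movep(*P);rep("via")
go(S,.205,16,.12,G);rep("preinsert")
w=snap("wrist");s=snap("side")
m=np.hstack([cv2.resize(w["frame"][:,:,::-1],(400,300)),cv2.resize(s["frame"][60:210,180:380,::-1],(400,300),interpolation=cv2.INTER_CUBIC)])
cv2.imwrite('pics/m8.png',m)
E
```

```text
turned t 27.31 w 0.0277 F [ 0.5 -0.3 -0.7]
0.25 -0.06 [ 0.18 -0.39  1.92 -0.33  0.79 -1.13]
via t 28.26 w 0.0278 F [-0.3  0.1 -0.4]
preinsert t 29.11 w 0.0275 F [-0.   0.4 -1.4]
```

View pics/m8.png

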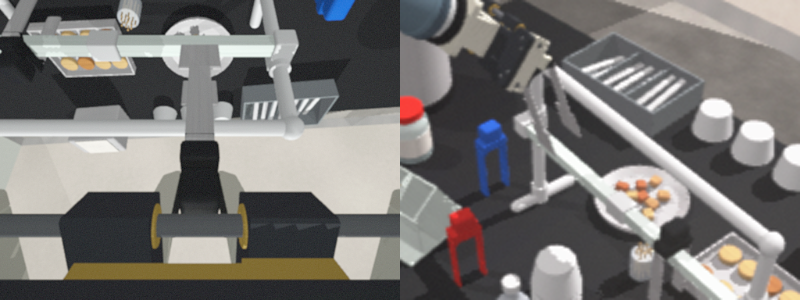

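The large tongs are lined up: near paddle on the robot side of the rail, far one between rail and guard. I insert them while watching the force.

```bash
python3 - <<'E'
from p import *
S=.135;G=.0265
for off,ph in [(.18,16),(.155,16)]+PATH[::-1]+[(.014,0),(.012,0),(.0105,0)]:
    go(S,off,ph,.08,G);F=np.array(get_state()["contact_force"])
    if np.linalg.norm(F)>6: rep(("force",off,ph));break
rep("down")
w=snap("wrist");s=snap("side")
m=np.hstack([cv2.resize(w["frame"][:,:,::-1],(400,300)),cv2.resize(s["frame"][80:230,180:380,::-1],(400,300),interpolation=cv2.INTER_CUBIC)])
cv2.imwrite('pics/m9.png',m)
E
```

```text
down t 33.56 w 0.028 F [-0.9  0.1  3.4]
```

View pics/m9.png

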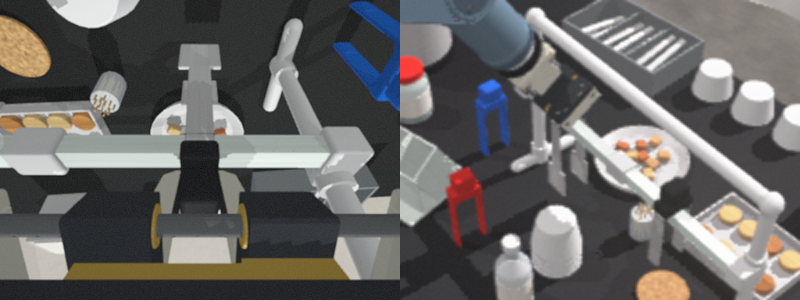

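The large tongs are seated astride, with slight upward contact (3 N) and one paddle each side. I'll release, back off and take a final look.

```bash
python3 - <<'E'
from p import *
S=.135;G=.0265
move_gripper(.06);rep("rel")
p,R=rail(S,.0105,0,AL,1,G); move_l(p-R[:,0]*.15,.12,R);wait(.5);rep("back")
w=snap("wrist");t=snap("top");s=snap("side")
m=np.hstack([cv2.resize(w["frame"][:,:,::-1],(400,300)),cv2.resize(s["frame"][80:230,200:400,::-1],(400,300),interpolation=cv2.INTER_CUBIC)])
cv2.imwrite('pics/m10.png',m)
E
```

```text
rel t 34.38 w 0.06 F [-0.4 -0.4  0.4]
back t 36.28 w 0.0599 F [0.2 0.3 0.4]
```

```bash
python3 - <<'E'
from p import *
Rz=Rh(STAND[2],0);P=lambda x,y,z:np.array([STAND[0],STAND[1],0])+Rz@np.array([x,y,z])
for cam in ("wrist","side"):
    c=snap(cam);g=cv2.cvtColor(c["frame"],cv2.COLOR_RGB2GRAY)
    for n,S,l in (("large_tongs",.135,.15),("small_tongs",-.11,.105)):
        print(cam,n,"headmid",proj(c,P(0,S,.217)).round(),"whole",proj(c,P(0,S,.17)).round(),[(np.round(d["xy"]).tolist(),round(d["confidence"],2)) for d in find_in(cam,n)[:3]])
        for q in ((-.026,S,.205),(0,S,.24),(-.026,S,.16),(-.026,S,.1)):
            u,v=proj(c,P(*q)).round().astype(int)
            if 20<u<490 and 0<v<384: print("   ",q,(u,v),g[v,u-20:u+21:2].tolist())
print(get_state()["clock"])
E
```

```text
wrist large_tongs headmid [255. 178.] whole [255. 150.] [([258.0, 138.0], 0.62)]
    (-0.026, 0.135, 0.205) (np.int64(255), np.int64(153)) [167, 166, 166, 165, 68, 33, 40, 36, 33, 38, 44, 34, 40, 38, 37, 34, 63, 169, 181, 178, 176]
    (0, 0.135, 0.24) (np.int64(255), np.int64(195)) [51, 58, 62, 59, 44, 65, 84, 85, 83, 84, 88, 80, 82, 81, 77, 69, 52, 49, 58, 58, 57]
    (-0.026, 0.135, 0.16) (np.int64(255), np.int64(127)) [181, 215, 224, 222, 223, 213, 155, 154, 155, 156, 156, 156, 156, 156, 159, 200, 219, 206, 167, 128, 70]
    (-0.026, 0.135, 0.1) (np.int64(255), np.int64(98)) [57, 58, 186, 223, 218, 206, 172, 160, 157, 157, 160, 156, 154, 159, 151, 144, 211, 210, 182, 66, 56]
wrist small_tongs headmid [ 31. 178.] whole [ 51. 150.] [([38.0, 161.0], 0.93), ([406.0, 94.0], 0.8), ([116.0, 144.0], 0.53)]
    (-0.026, -0.11, 0.205) (np.int64(22), np.int64(153)) [174, 176, 177, 177, 171, 99, 30, 28, 40, 38, 31, 35, 38, 34, 37, 39, 49, 33, 32, 37, 30]
    (-0.026, -0.11, 0.16) (np.int64(43), np.int64(127)) [57, 52, 58, 58, 50, 67, 142, 152, 155, 152, 154, 156, 156, 154, 143, 138, 117, 48,
[... 894 characters left out ...]
. 177.] whole [314. 189.] [([314.0, 183.0], 0.77), ([211.0, 175.0], 0.66), ([223.0, 135.0], 0.56)]
    (-0.026, -0.11, 0.205) (np.int64(309), np.int64(184)) [63, 63, 63, 96, 201, 157, 171, 175, 149, 64, 47, 50, 50, 50, 48, 55, 96, 98, 76, 72, 71]
    (0, -0.11, 0.24) (np.int64(317), np.int64(172)) [154, 243, 250, 251, 251, 241, 225, 126, 63, 60, 59, 60, 59, 60, 70, 71, 71, 73, 70, 72, 70]
    (-0.026, -0.11, 0.16) (np.int64(307), np.int64(195)) [68, 66, 62, 55, 121, 133, 136, 132, 132, 126, 130, 130, 112, 70, 74, 116, 138, 156, 167, 245, 252]
    (-0.026, -0.11, 0.1) (np.int64(305), np.int64(208)) [47, 48, 60, 61, 62, 62, 62, 63, 63, 81, 119, 120, 112, 64, 65, 63, 45, 45, 43, 45, 49]
36.7333
```

Heads and arms of both pairs are where upright hanging predicts, and the gripper is 150 mm clear. I'm handing it in.

```bash
python3 -c "
from plant import *
job_done();print(get_state()['clock'])"
```

```text
the job is handed in; nothing more can be done
the job is handed in; nothing more can be done
```

Both pairs of tongs are now hanging astride the rail in the right halves, and I handed the job in at about 37 s of the 64 s allowed. `job_done()` gives no verdict.

- **Small tongs:** they hung in the platter's half, so I took them out tilted under the guard pipe. I rehung them at about y = -0.11 m along the rail, in front of the tray.
- **Large tongs:** I drew them out of the holder along its lean and turned them in the air. I then brought them in tilted under the guard pipe and hung them at about y = +0.135 m, in front of the platter.

**Last checks:**
- **Positions:** in the final wrist and side images, both heads and their near arms lie within a few pixels of where upright hanging predicts.
- **Far arms:** I did not measure these in the last images. Earlier pictures showed one arm each side of the rail for the large pair, and for the small pair only the near arm showed clearly.
- **Robot clear:** the gripper was open and about 150 mm from the tongs, and the force readings I took stayed at 3.5 N or less.
- **Final picture not viewed:** I had used all 12 picture views, so I checked the state after the final release from pixel values and the detectors only.
- **Disagreement:** the detectors still reported the turquoise, blue and red look-alikes too. In the side view the turquoise one ranked above the real large tongs; I set these aside by position.
- **Bystanders:** I did not re-measure them at the end; they looked undisturbed in the last pictures I viewed.

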